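# Fit the spindle into the bearing stand

## Robot

A 6-joint arm with a two-finger parallel gripper is mounted at the origin on the work surface. World frame = base frame: x ahead of the robot, y to its left, z up, the work surface at z = 0. Lengths are in mm, angles in rad, forces in N, time in s.
With the tool pointing down it reaches from about 350 to 975 mm from the base axis. Payload 4.9 kg.
Tool frame: the origin (TCP) lies midway between the tips of the shut fingers; the grasp point (between the pads) lies 19 mm behind it; z points along the fingers, y is the direction in which the jaws open and shut (so a half turn about z gives the same grasp; the last joint's range is limited). The gripper opens to 85 mm and grips with 20 to 120 N. Pads are 22 mm wide; open, the fingers measure 114 mm over their backs; the gripper's body (76 mm by 85 mm) begins 54 mm behind the grasp point. The pads swing forward as they close: fully open they stand 13 mm farther back than shut.
Start: joints at [-1.235, 0.053, 1.613, -0, 1.476, -0.119], TCP at [274.544, -561.451, 231.304] pointing down, gripper open.
Joint ranges: [-3.01, 3.01], [-1.01, 2.22], [0.06, 2.58], [-1.02, 4.17], [0.09, 2.62], [-3.14, 3.14]. Speed limits (rad/s): [2.57, 2.57, 3.14, 3.14, 3.14, 3.14].

## Interface

Orientations are given as a unit quaternion [x, y, z, w].
In Python, from bench import monitor, cams, order gives the robot as it stands. The module is installed in compiled form; this text tells all that it offers.
- The arm moves only by the shell command python3 -m pendant 'ROWS' [OPENING] [FORCE]. ROWS is JSON, a list of rows, each an object of numbers: "tx", "ty", "tz": the shift along the tool's x, y, z in cm; "turn": the turn about the tool's z in degrees. A call has 1 to 5 rows; each row is the pose to reach, as a shift and turn from the pose commanded when the call began, along the tool's axes at that moment; what a row does not reach only later rows make up. A row lasts 1/8 s, in which the tool goes at most 62.5 mm and 10.7 degrees, less where a joint would pass 70% of its speed; a pose out of reach is approached as far as the arm can. A call with a gripper value outside its range is refused whole. OPENING is the opening, from -1 (shut) to 1 (fully open), set as the call begins (- or left out, the last holds). The fingers move at their own pace and stop on an object; FORCE is the grip in N (left out, the last holds). Time passes only in rows, so rows that repeat a pose let the fingers close. It gives the time, the measured TCP pose, the force and the opening at its end, in the units of the state.
- monitor.observe(): the state, without advancing time (a new reading comes with each control period).
- cams.camera(name): name is "scene" or "side" or "wrist"; returns the picture (384x512x3 uint8, blue, green, red); there is no depth.
- cams.get_calibration(name): a dict with "fx", "fy", "cx", "cy" (pixels), "xyz" and "rotation" of the camera in the world; the wrist camera has in their place "mount" (4x4, takes a point from camera to tool coordinates, whose origin is the TCP and whose axes are the flange's). Camera axes: x right, y down, z forward; pixel columns grow to the right and rows downward; lengths in mm; the calibration is good to about 2 mm. The wrist camera is an equidistant fisheye: a pixel r from the principal point sees the ray r / f radians off the axis. A picture is of the moment at which its call begins: read the wrist's pose just before it. get_calibration takes no time and is no camera call.
- order.hand_in(): hands the job in, once; it reports no verdict.
The state is a dict: "clock": time; "qpos": joint angles; "joint_vel": joint speeds; "tau": joint torques, N m; "eef_pos": TCP position; "ee_rot": TCP orientation; "ft_force": force on the tool from outside, world axes, zero at the start; "moment": the same for the moment, N m; "gripper_width": finger opening in mm.
Only numpy, scipy, OpenCV 4.12 (cv2) and the standard library are available. Lean on these libraries where they do the work, as an engineer would, in place of code of your own. Each camera call takes 0.05 s, during which the arm holds its last target. There are 200 camera calls.

## Task

Draw the steel spindle out of its storage pocket and fit it in the green bearing stand: enter it nose first from the yellow bearing, thread it through the yellow bearing and then through the brass floating bush behind it, and push it fully home so that the red knob's shoulder sits against the yellow bearing. Let go of it there, and leave the other things on the bench where they are.

Things in the scene. Friction and masses are not known exactly. Their poses are not given: they have to be found in the camera images.
- spindle: Loose spindle, 200 mm long, 0.2 to 0.45 kg: steel shaft (16 mm diameter, 160 mm long) with a round red knob (36 mm diameter, 40 mm long) on its tail. Origin on its axis at the shoulder (the knob's flat front face). x axis along the shaft from knob to nose: the shaft covers x = 0 to 160 mm, the knob -40 to 0 mm. The nose's rim has only a 1.5 mm chamfer.
- shaft_mid (a point): Centre of the spindle's bare shaft: on its axis, 80 mm ahead of the shoulder. Same axes as the spindle.
- nose (a point): The spindle's nose: on its axis at the very end of the shaft, 160 mm ahead of the shoulder.
- knob_mid (a point): Centre of the spindle's red knob: on its axis, 20 mm behind the shoulder.
- mouth (a point): Centre of the mouth of the fixed storage pocket, 55 mm above the bench: a metal box on a wooden block, open only at the mouth. x axis: level, out of the pocket, along the stored spindle. 52 mm wide, 110 mm deep inside; floor 18 mm below, roof's top 31 mm above this point. The spindle lies in it knob first, shoulder about 62 mm inside, nose about 98 mm outside; the knob cannot be reached there.
- rest (a point): Top of the fixed, slender brass post that carries the stored shaft near its nose, 84 mm outside the mouth, 47 mm above the bench: 9 mm wide across the shaft, 8 mm along it, so fingers closed on the shaft pass on both sides of it; its foot and the board that joins it to the pocket are under 16 mm high. Draw the spindle at least 105 mm along the mouth's x, by its bare shaft, to get its knob out.
- stand: Fixed bearing stand: green base plate 180 x 110 mm, 12 mm thick, carrying two bearings. Origin under its centre on the bench. x axis: level, the direction in which the spindle goes in (yellow bearing first); z up. Both bores run along x, 75 mm above the bench. The brass bush floats in its green housing along the stand's y only and stays where it is left (about 14 N of friction).
- bearing1 (a point): Yellow bearing, fixed: centre of its bore on its outer face, where the spindle enters and the shoulder ends. Axes as the stand. Plate 44 mm wide, its top 22 mm above this point, 14 mm thick (x = 0 to 14 mm); bore 17.8 mm. A spindle let go when it has entered only this bearing by 45 mm or so stays there but sags: its knob drops by up to about 20 mm.
- bearing2 (a point): Centre of the brass bush's bore on its face towards the yellow bearing when the bush is centred, 96 mm along x from point bearing1. The bush (36 mm square, 16 mm thick, bore 17.8 mm; housing's top 24 mm above) stands up to 6 mm to either side along y. This point does not move with it: see it or feel for it with the nose, which the play in the yellow bearing lets reach it.
- oilcan: Bystander: copper oil can, 68 mm wide, 115 mm high, tapering to a spout. Origin under its centre.
- mug: Bystander: blue mug, 76 mm wide, 85 mm high. Origin under its centre.
- jar: Bystander: amber glass jar, 64 mm wide, 90 mm high. Origin under its centre.
- hammer: Bystander: hammer lying flat. Origin under its middle.
- wrench: Bystander: wrench lying flat. Origin under its middle.
- lantern: Bystander: small white tin lantern, 92 mm square, 155 mm high. Origin under its centre.
Not all that is in view belongs to the job. There is more than one size of the stand; the job needs the smallest.

How it is judged (in metres and radians):
On the way, in this order (a step that is already met when the one before it is completed fails the run):
1. the spindle is drawn out of the pocket, its knob clear of the mouth (x of knob_mid in the frame of mouth above 0.02 m), for 0.1 s.
2. the nose has passed through the yellow bearing (x of nose in the frame of bearing1 above 0.02 m and distance between nose and bearing1 below 0.09 m and angle between the x axis of spindle and the x axis of stand, either way round below 0.15 rad and y of nose in the frame of bearing1 between -0.012 and 0.012 m and z of nose in the frame of bearing1 between -0.012 and 0.012 m), for 0.1 s.
At the end, for the whole second after the job is handed in: The spindle lies released and at rest through both bearings, knob on the yellow side: shoulder within 4 mm of the yellow bearing's outer face and 6 mm of site bearing1, nose at least 55 mm past the brass bush's front face, axis within 0.11 rad of the bores (x of spindle in the frame of bearing1 above -0.004 m and distance between spindle and bearing1 below 0.006 m and angle between the x axis of spindle and the x axis of stand, either way round below 0.11 rad and x of nose in the frame of bearing2 above 0.055 m and linear speed of spindle below 0.02 m/s and contact force between the fingers and spindle below 0.1 N); the robot touches nothing.
It fails at once if a bystander (oil can, mug, jar, hammer, wrench or lantern) is shifted by more than 30 mm (distance of any of oilcan, mug, jar, hammer, wrench, lantern from where it was at the start of the episode above 0.03 m).
It also fails if it takes over 72 s, if anything falls off the work surface, if the arm or the gripper's body presses on something with over 40 N, if the wrist force passes 120 N, or if a joint passes its speed limit or range.

## Working session

There is one attempt and no reset: what is moved stays moved. The work goes in short steps, Python scripts to look and compute and a shell command to move; the robot and the scene stay as the last step left them, time stands still between calls to the robot, and variables do not carry over. Pictures are saved under pics/ and viewed, about 8 in all and at most 12, crops included, and the job is handed in when it is done.

```bash
mkdir -p pics; ls; python3 - <<'E'
from bench import monitor,cams,order
import cv2,json
s=monitor.observe(); print(s)
for n in ["scene","side","wrist"]:
    c=cams.get_calibration(n); print(n,c)
    cv2.imwrite(f"pics/{n}0.png",cams.camera(n))
E
```

```text
pics
{'clock': 0.0, 'qpos': array([-1.23496816e+00,  5.33602994e-02,  1.61432245e+00,  3.78787631e-06,
        1.47600465e+00, -1.18970269e-01]), 'joint_vel': array([ 0.00135226, -0.00119382,  0.00097126, -0.00034055,  0.00042903,
        0.00102342]), 'tau': array([ 1.29070690e-03, -3.93679833e+01, -3.70175564e+01,  9.75970238e-05,
        7.02433259e-03,  9.78004323e-06]), 'eef_pos': array([ 274.35754614, -560.85446166,  230.04389849]), 'ee_rot': array([ 9.74255528e-01,  2.25444159e-01, -1.11469099e-04, -1.04142725e-03]), 'ft_force': array([-0.5172128 ,  0.48766646, -1.08360507]), 'moment': array([ 0.04696227, -0.01121291, -0.02932352]), 'gripper_width': 85.25828798508297}
scene {'fx': 445.1434586711791, 'fy': 445.1434586711791, 'cx': 266.1534690037537, 'cy': 189.2398141508103, 'xyz': array([1467.7334284 , -141.72098377,  908.63114631]), 'rotation': array([ 0.66666082,  0.61816264, -0.27528092, -0.31250396])}
side {'fx': 431.5889333841772, 'fy': 431.5889333841772, 'cx': 254.5647039489538, 'cy': 198.6989382365436, 'xyz': array([-197.88204653, -781.15599775, 1207.27090812]), 'rotation': array([ 0.87403609, -0.33029483,  0.13265848, -0.33070826])}
wrist {'fx': 297.3186396354542, 'fy': 297.3186396354542, 'cx': 255.98155220706178, 'cy': 191.4342908196445, 'mount': array([[-6.70324866e-04, -9.54661749e-01, -2.97691946e-01,
         7.60863981e+01],
       [ 9.99999697e-01, -5.21885400e-04, -5.78116525e-04,
         8.18802852e-01],
       [ 3.96544653e-04, -2.97692244e-01,  9.54661810e-01,
        -1.42814551e+02],
       [ 0.00000000e+00,  0.00000000e+00,  0.00000000e+00,
         1.00000000e+00]])}
```

```bash
python3 - <<'E'
import cv2
for n in ["scene","side"]:
    i=cv2.imread(f"pics/{n}0.png"); cv2.imwrite(f"pics/{n}0b.png",cv2.resize(i,(800,600),interpolation=cv2.INTER_CUBIC))
E
```

```text
(no output)
```

View pics/scene0b.png

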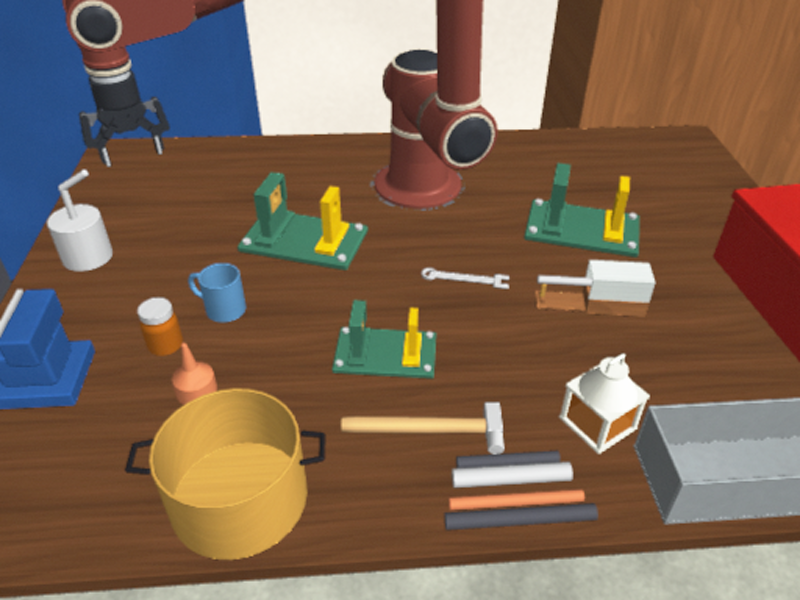

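View pics/side0b.png

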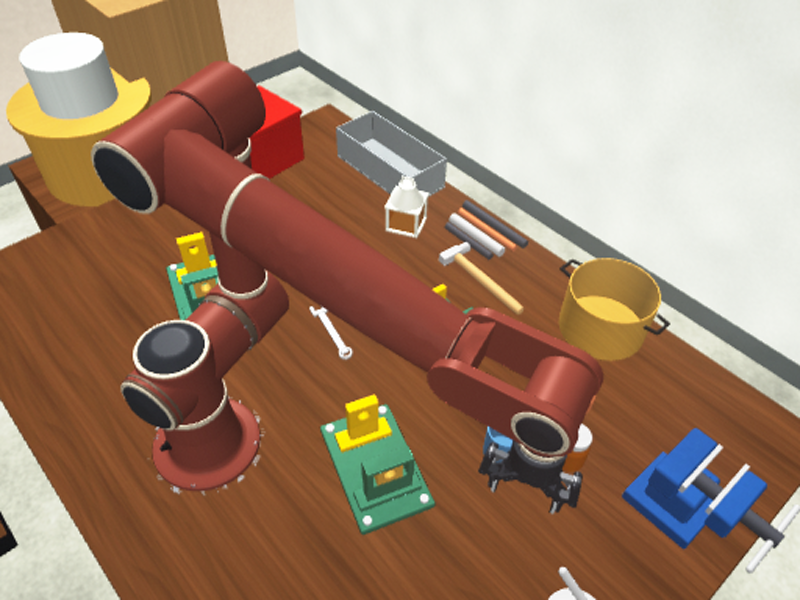

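Scene: pocket with spindle at (540–650, 265–315), a small-looking stand at (335–435, 305–375), and two other stands at (240–365, 175–265) and (527–640, 165–250). The side view has the arm covering the middle stand and the pocket. I'll zoom and compare sizes.

```bash
cat > h.py <<'E'
import numpy as np
from scipy.spatial.transform import Rotation as R
from bench import monitor,cams,order
def plane(n,u,v,z):
    c=cams.get_calibration(n); d=R.from_quat(c["rotation"]).apply([(u-c["cx"])/c["fx"],(v-c["cy"])/c["fy"],1])
    return c["xyz"]+d*(z-c["xyz"][2])/d[2]
def proj(n,P):
    c=cams.get_calibration(n); q=R.from_quat(c["rotation"]).inv().apply(np.array(P)-c["xyz"])
    return np.array([c["cx"]+c["fx"]*q[0]/q[2],c["cy"]+c["fy"]*q[1]/q[2]])
def wproj(P,s):
    c=cams.get_calibration("wrist");m=c["mount"]
    t=R.from_quat(s["ee_rot"]).inv().apply(np.array(P)-s["eef_pos"]); q=m[:3,:3].T@(t-m[:3,3])
    th=np.arctan2(np.hypot(q[0],q[1]),q[2]); a=np.arctan2(q[1],q[0])
    return np.array([c["cx"]+c["fx"]*th*np.cos(a),c["cy"]+c["fy"]*th*np.sin(a)])
def wplane(u,v,z,s):
    c=cams.get_calibration("wrist");m=c["mount"]
    x=(u-c["cx"])/c["fx"];y=(v-c["cy"])/c["fy"];th=np.hypot(x,y)
    q=np.array([x/th*np.sin(th),y/th*np.sin(th),np.cos(th)]) if th else np.array([0,0,1.])
    r=R.from_quat(s["ee_rot"]); d=r.apply(m[:3,:3]@q); o=r.apply(m[:3,3])+s["eef_pos"]
    return o+d*(z-o[2])/d[2]
E
python3 - <<'E'
from h import *; import cv2
k=1.5625
S={"L":[(262,250),(243,245),(349,263),(360,229)],"M":[(341,366),(428,368),(348,335),(430,336)],"R":[(533,240),(631,246),(538,206),(633,213)]}
for n,p in S.items():
    w=[plane("scene",a/k,b/k,12) for a,b in p]; print(n,[x[:2].round() for x in w], [round(np.linalg.norm(w[0]-x)) for x in w])
i=cv2.imread("pics/scene0.png")
a=cv2.resize(i[190:245,205:290],None,fx=6,fy=6,interpolation=cv2.INTER_CUBIC)
b=cv2.resize(i[162:205,338:423],None,fx=6,fy=6,interpolation=cv2.INTER_CUBIC)
cv2.imwrite("pics/crop1.png",np.vstack([a,b]))
E
```

```text
L [array([ 265., -350.]), array([ 245., -392.]), array([ 321., -167.]), array([ 201., -141.])] [0, 46, 192, 219]
M [array([ 614., -185.]), array([629., -32.]), array([ 536., -171.]), array([549., -20.])] [0, 153, 79, 177]
R [array([263., 235.]), array([298., 444.]), array([132., 275.]), array([173., 489.])] [0, 212, 138, 270]
```

View pics/crop1.png

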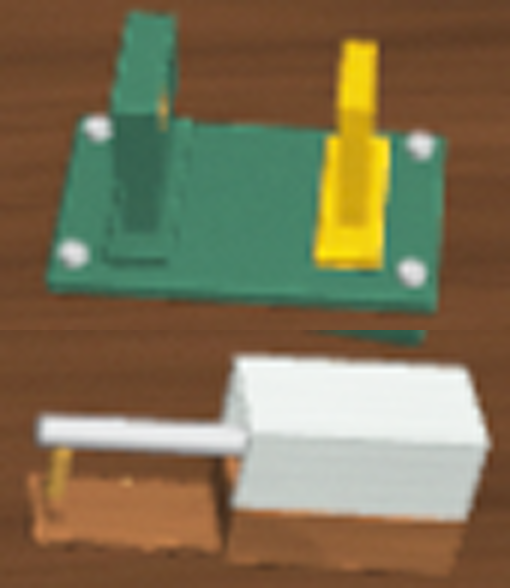

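The crop shows the middle stand's yellow plate (top face 338–378, 40–112) on the right, the green housing on the left, and the spindle's nose at (40, 430) pointing left. M measures about 180×110, so it is the smallest.

```bash
python3 - <<'E'
from h import *
f=lambda x,y,z,ox=205,oy=190: plane("scene",ox+(x+.5)/6-.5,oy+(y+.5)/6-.5,z)
p=lambda l:print(l[0],[f(*q,*l[2:]).round(1) for q in l[1]])
p(["plate",[(80,120,12),(447,137,12),(437,298,12),(48,281,12)]])
p(["bolts",[(96,127,15),(421,145,15),(412,271,15),(73,253,15)]])
p(["ytop",[(343,40,97),(378,40,97),(376,112,97),(338,110,97)]])
p(["gtop",[(130,12,99),(177,14,99),(165,115,99),(112,112,99)]])
g=lambda x,y,z:f(x,y-330,z,338,162)
print("shaft axis",[g(*q).round(1) for q in[(40,431,55),(140,435,55),(240,439,55)]])
print("roof",[g(*q).round(1) for q in[(237,357,86),(466,367,86),(488,443,86),(248,437,86)]])
print("post base",g(55,515,16).round(1))
E
```

```text
plate [array([ 515.3, -185.2,   12. ]), array([538.7,  -8. ,  12. ]), array([643.6, -23.8,  12. ]), array([ 621.4, -200. ,   12. ])]
bolts [array([ 523.9, -177.4,   15. ]), array([546.5, -21.6,  15. ]), array([629. , -33.9,  15. ]), array([ 607.4, -188.5,   15. ])]
ytop [array([560.1, -61.4,  97. ]), array([561.1, -45.4,  97. ]), array([608.8, -50.5,  97. ]), array([606.5, -67.2,  97. ])]
gtop [array([ 536.9, -157.9,   99. ]), array([ 539.6, -136.4,   99. ]), array([ 606.9, -143.7,   99. ]), array([ 603.5, -166.9,   99. ])]
shaft axis [array([447.6, 199.1,  55. ]), array([453.8, 249.2,  55. ]), array([460.1, 299.3,  55. ])]
roof [array([432.4, 299.6,  86. ]), array([447.5, 413.8,  86. ]), array([507.1, 404.1,  86. ]), array([495.4, 287.6,  86. ])]
post base [468.2 207.7  16. ]
```

Measured: stand centre about (579, −105), insertion direction about (−0.13, −0.99), and spindle nose about (448, 199) pointing along (−0.124, −0.992). On the way I'll go to a look pose over the stand with the wrist camera on the +y side.

```bash
cat >> h.py <<'E'
def go(P,yaw=None):
    "shift (tx,ty,tz cm) and turn (deg) to bring TCP to P with tool x at world yaw"
    s=monitor.observe(); r=R.from_quat(s["ee_rot"]); t=r.inv().apply(np.array(P)-s["eef_pos"])/10
    x=r.as_matrix()[:,0]; y0=np.degrees(np.arctan2(x[1],x[0]))
    print("clock",round(s["clock"],2),"pos",s["eef_pos"].round(1),"yaw",y0.round(2),"F",s["ft_force"].round(1),"w",round(s["gripper_width"],1))
    print("shift cm",t.round(2),"turn",None if yaw is None else round(-((yaw-y0+180)%360-180),2), "tilt z",r.as_matrix()[:,2].round(4))
E
python3 -m pendant '[{"tx":5.1,"ty":-3.4,"turn":-10},{"tx":10.2,"ty":-6.8,"turn":-20},{"tx":15.3,"ty":-10.2,"turn":-30},{"tx":20.4,"ty":-13.6,"turn":-40},{"tx":25.5,"ty":-17,"turn":-50}]' 1
python3 -c "
from h import *
go([585,-30,210],82.9)"
```

```text
clock 0.15 pos [ 274.4 -561.   230.3] yaw 26.06 F [-0.2  0.2 -0.5] w 85.6
shift cm [ 51.23 -34.06   2.1 ] turn -56.84 tilt z [-5.0e-04  1.5e-03 -1.0e+00]invalid input at $[0]: expected keys tx, ty, tz, turn
```

```bash

python3 -m pendant '[{"tx":5.1,"ty":-3.4,"tz":0,"turn":-10},{"tx":10.2,"ty":-6.8,"tz":0,"turn":-20},{"tx":15.3,"ty":-10.2,"tz":0,"turn":-30},{"tx":20.4,"ty":-13.6,"tz":0,"turn":-40},{"tx":25.5,"ty":-17,"tz":0,"turn":-50}]' 1
python3 -c "
from h import *
go([585,-30,210],82.9)"
```

```text
clock: 0.78
eef_pos: [429.5, -294.8, 231.1]
ee_rot: [0.786, 0.618, 0.0, 0.0]
ft_force: [0.2, -0.6, -0.3]
gripper_width: 85.5
clock 0.78 pos [ 429.5 -294.8  231.1] yaw 76.37 F [ 0.2 -0.6 -0.3] w 85.5
shift cm [29.4   8.87  2.11] turn -6.53 tilt z [ 1.e-04  0.e+00 -1.e+00]
```

```bash

python3 -m pendant '[{"tx":5.9,"ty":1.8,"tz":0.4,"turn":-2},{"tx":11.8,"ty":3.6,"tz":0.8,"turn":-4},{"tx":17.7,"ty":5.4,"tz":1.2,"turn":-6.5},{"tx":23.6,"ty":7.1,"tz":1.6,"turn":-6.5},{"tx":29.4,"ty":8.9,"tz":2.1,"turn":-6.5}]'
python3 -m pendant '[{"tx":0,"ty":0,"tz":0,"turn":0},{"tx":0,"ty":0,"tz":0,"turn":0}]'
python3 - <<'E'
from h import *; import cv2
s=monitor.observe(); i=cams.camera("wrist"); cv2.imwrite("pics/w1.png",i)
go([585,-30,210],82.9)
import pickle; pickle.dump(s,open("w1.pkl","wb"))
d=np.array([-.132,-.991,0]); n=np.array([.991,-.132,0]); b1=np.array([584.5,-48,75])
for P in [b1,b1+[0,0,22],b1+96*d,b1+96*d+[0,0,24]]: print(P.round(),wproj(P,s).round())
cv2.imwrite("pics/w1b.png",cv2.resize(i,(800,600),interpolation=cv2.INTER_CUBIC))
E
```

```text
clock: 1.4
eef_pos: [586.8, -30.9, 210.1]
ee_rot: [0.751, 0.66, -0.0, 0.0]
ft_force: [-0.3, -0.4, -0.2]
gripper_width: 85.2
clock: 1.65
eef_pos: [585.9, -32.8, 209.8]
ee_rot: [0.751, 0.66, -0.0, -0.0]
ft_force: [1.2, 0.2, -0.7]
gripper_width: 85.5
clock 1.7 pos [585.8 -33.5 210.1] yaw 82.52 F [-0.4 -0.8  0.6] w 85.6
shift cm [ 0.33 -0.12  0.01] turn -0.38 tilt z [-6.e-04 -3.e-04 -1.e+00]
[584. -48.  75.] [256. 195.]
[584. -48.  97.] [256. 203.]
[ 572. -143.   75.] [256. 278.]
[ 572. -143.   99.] [256. 290.]
```

View pics/w1b.png

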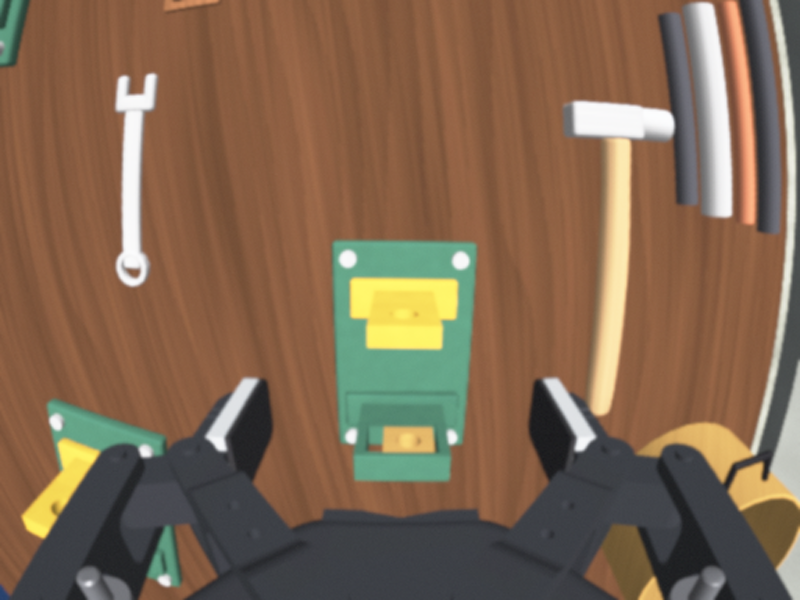

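The wrist picture shows the small stand centred: yellow plate (366–442, 290–348), bore at about (404, 314), and the brass bush (383–434, 428–453) offset to the right in the housing. I'll zoom to measure.

```bash
python3 - <<'E'
import cv2,numpy as np
i=cv2.imread("pics/w1.png")
a=i[150:230,210:306];b=i[235:315,210:306]
cv2.imwrite("pics/crop2.png",np.vstack([cv2.resize(x,None,fx=3.75*2*.5*1,fy=3.75,interpolation=cv2.INTER_CUBIC) if 0 else cv2.resize(x,(360*2,300),interpolation=cv2.INTER_CUBIC) for x in (a,b)]))
E
```

```text
(no output)
```

View pics/crop2.png

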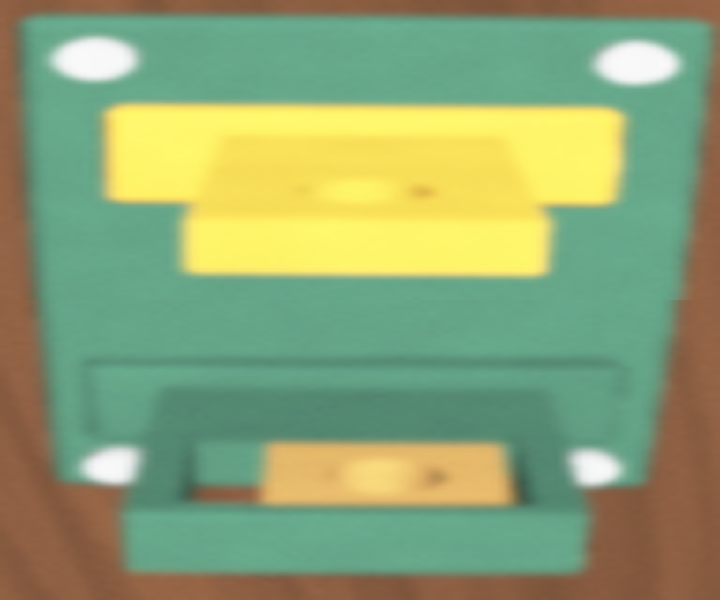

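```bash
python3 - <<'E'
from h import *; import pickle
s=pickle.load(open("w1.pkl","rb"))
f=lambda x,y,z:wplane(210+(x+.5)/7.5-.5,(150+(y+.5)/3.75-.5) if y<300 else 235+(y-300+.5)/3.75-.5,z,s)
p=lambda n,l:print(n,[f(*q).round(1)[:2] for q in l])
p("plate12",[(22,17,12),(710,24,12),(648,486,12),(57,480,12)])
p("bolts",[(94,59,15),(636,62,15)])
p("ytop front",[(190,213,97),(550,217,97)]);p("ytop back",[(182,273,97),(550,275,97)])
p("ybore",[(367,190,75)])
p("gtop",[(125,507,99),(590,511,99)]);p("gtop back",[(128,572,99),(585,572,99)])
p("bush bottom",[(266,442,57),(506,442,57)]);p("bush top vis",[(260,503,90),(516,503,90)]);p("bush bore",[(385,475,75)])
p("window bottom",[(190,445,57)])
E
```

```text
plate12 [array([537.5, -11.5]), array([643.7, -27.5]), array([ 619.5, -204.2]), array([ 511.6, -187.5])]
bolts [array([547.1, -25.7]), array([630.5, -37.5])]
ytop front [array([564.5, -48.9]), array([608.1, -55.6])]
ytop back [array([561.1, -64.5]), array([606.6, -71. ])]
ybore [array([585.9, -53.3])]
gtop [array([ 541., -139.]), array([ 605. , -148.8])]
gtop back [array([ 537.1, -162.6]), array([ 602.6, -171.2])]
bush bottom [array([ 558.3, -146.3]), array([ 595.5, -151.2])]
bush top vis [array([ 558.6, -146.2]), array([ 594.9, -151. ])]
bush bore [array([ 576.5, -148.9])]
window bottom [array([ 546.3, -146. ])]
```

Consistent across cameras: bearing1 ≈ (586, −52), stand axis yaw 81.9°, and the bush sits about 4.5 mm off centre towards stand +y. So the insertion axis goes through both bores at yaw ≈ 84.4° without moving the bush. Next I go above the shaft.

```bash

python3 -c "
from h import *
go([456,267,130],82.9)"
```

```text
clock 1.7 pos [585.8 -33.5 210.1] yaw 82.52 F [-0.4 -0.8  0.6] w 85.6
shift cm [ 28.1  -16.77   8.01] turn -0.38 tilt z [-6.e-04 -3.e-04 -1.e+00]
```

```bash

python3 -m pendant '[{"tx":4.5,"ty":-2.7,"tz":0.7,"turn":0},{"tx":9.5,"ty":-5.7,"tz":1.4,"turn":-0.4},{"tx":14.5,"ty":-8.7,"tz":2.1,"turn":-0.4},{"tx":19.5,"ty":-11.7,"tz":2.8,"turn":-0.4},{"tx":24.3,"ty":-14.5,"tz":3.5,"turn":-0.4}]'
python3 -m pendant '[{"tx":3.0,"ty":-1.8,"tz":2,"turn":0},{"tx":3.8,"ty":-2.3,"tz":4.5,"turn":0},{"tx":3.8,"ty":-2.3,"tz":4.5,"turn":0},{"tx":3.8,"ty":-2.3,"tz":4.5,"turn":0}]'
python3 - <<'E'
from h import *; import cv2,pickle
s=monitor.observe(); i=cams.camera("wrist"); pickle.dump(s,open("w2.pkl","wb")); cv2.imwrite("pics/w2.png",i)
go([456,267,36],82.9)
for P in [(447.6,199.1,55),(459.8,296.3,55)]: print(wproj(P,s).round())
cv2.imwrite("pics/w2b.png",cv2.resize(i,(800,600),interpolation=cv2.INTER_CUBIC))
E
```

```text
clock: 2.33
eef_pos: [473.3, 226.9, 175.5]
ee_rot: [0.75, 0.661, 0.001, 0.0]
ft_force: [0.4, 0.7, 0.4]
gripper_width: 85.4
clock: 2.82
eef_pos: [456.7, 266.5, 131.4]
ee_rot: [0.75, 0.662, 0.001, 0.0]
ft_force: [0.3, 0.7, 0.8]
gripper_width: 85.2
clock 2.88 pos [457.  266.6 131.8] yaw 82.85 F [ 0.5 -0.1  0.7] w 85.4
shift cm [ 0.01 -0.12  9.58] turn -0.05 tilt z [ 2.2e-03  7.0e-04 -1.0e+00]
[255. 274.]
[254. 162.]
```

View pics/w2b.png

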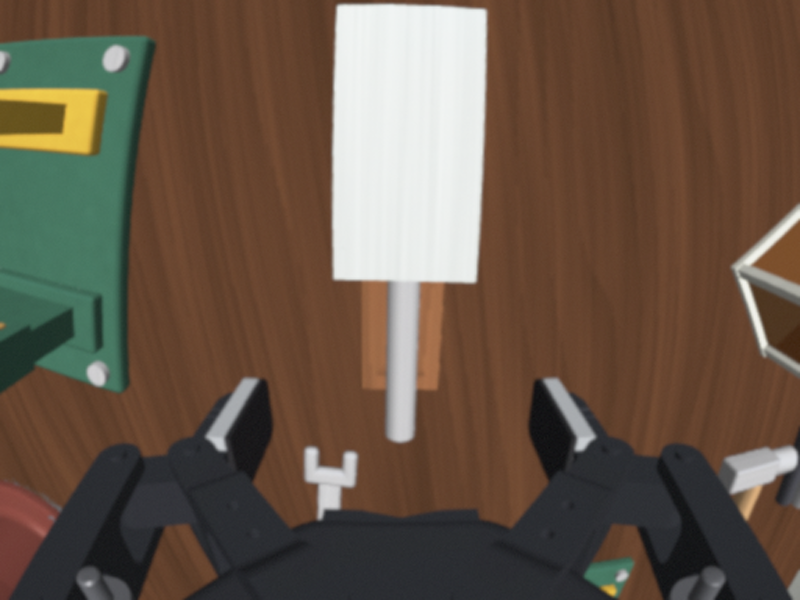

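Shaft seen from the roof edge (404, 281) to the nose (400, 438), centred between the open fingers.

```bash
python3 - <<'E'
from h import *; import pickle
s=pickle.load(open("w2.pkl","rb"));k=1.5625
for u,v,z in[(403.5,290,55),(400,436,55),(333,279,86),(477,283,86),(403,443,48)]: print(u,v,wplane(u/k-.2,v/k-.2,z,s).round(1))
E
```

```text
403.5 290 [460.3 278.1  55. ]
400 436 [447.9 193.8  55. ]
333 279 [432.3 295.5  86. ]
477 283 [492.5 286.2  86. ]
403 443 [448.4 183.9  48. ]
```

```bash
python3 -c "
from h import *
go([457.6,264,36],82)"
python3 -m pendant '[{"tx":-0.25,"ty":0.1,"tz":3,"turn":0.9},{"tx":-0.25,"ty":0.1,"tz":6,"turn":0.9},{"tx":-0.25,"ty":0.1,"tz":8.5,"turn":0.9},{"tx":-0.25,"ty":0.1,"tz":9.6,"turn":0.9},{"tx":-0.25,"ty":0.1,"tz":9.6,"turn":0.9}]'
python3 -m pendant '[{"tx":0,"ty":0,"tz":0,"turn":0},{"tx":0,"ty":0,"tz":0,"turn":0},{"tx":0,"ty":0,"tz":0,"turn":0},{"tx":0,"ty":0,"tz":0,"turn":0},{"tx":0,"ty":0,"tz":0,"turn":0}]' -1 40
python3 -m pendant '[{"tx":0,"ty":0,"tz":0,"turn":0},{"tx":0,"ty":0,"tz":0,"turn":0},{"tx":0,"ty":0,"tz":0,"turn":0}]' 
python3 -c "
from h import *
go([457.6,264,36],82)"
```

```text
clock 2.88 pos [457.  266.6 131.8] yaw 82.85 F [ 0.5 -0.1  0.7] w 85.4
shift cm [-0.26  0.07  9.58] turn 0.85 tilt z [ 2.2e-03  7.0e-04 -1.0e+00]
clock: 3.5
eef_pos: [456.8, 264.5, 34.6]
ee_rot: [0.755, 0.656, -0.0, 0.0]
ft_force: [-0.6, -0.5, -0.6]
gripper_width: 85.5
clock: 4.12
eef_pos: [456.9, 265.0, 34.8]
ee_rot: [0.754, 0.656, 0.001, 0.0]
ft_force: [0.1, 0.3, 1.5]
gripper_width: 14.7
clock: 4.5
eef_pos: [456.9, 265.0, 34.8]
ee_rot: [0.754, 0.656, 0.001, 0.0]
ft_force: [0.6, -0.1, 3.5]
gripper_width: 14.6
clock 4.5 pos [456.9 265.   34.8] yaw 82.06 F [ 0.6 -0.1  3.5] w 14.6
shift cm [-0.09  0.09 -0.12] turn 0.06 tilt z [ 1.e-03  4.e-04 -1.e+00]
```

```bash

python3 -m pendant '[{"tx":-1.2,"ty":0,"tz":0,"turn":0},{"tx":-2.7,"ty":0,"tz":0,"turn":0},{"tx":-4.5,"ty":0,"tz":0,"turn":0},{"tx":-6.3,"ty":0,"tz":0,"turn":0},{"tx":-7.5,"ty":0,"tz":0,"turn":0}]'
python3 -m pendant '[{"tx":0,"ty":0,"tz":0,"turn":0},{"tx":0,"ty":0,"tz":0,"turn":0}]' 
python3 - <<'E'
from h import *; import cv2,pickle
go([457.6,264,36],82)
s=monitor.observe(); i=cams.camera("wrist"); pickle.dump(s,open("w3.pkl","wb")); cv2.imwrite("pics/w3.png",i)
d=np.array([.139,.99,0]);g=s["eef_pos"]+[0,0,20]
print("mouth px",wproj((461.8,292,86),s).round(),"shoulder exp",wproj(g+92*d,s).round())
E
```

```text
clock: 5.12
eef_pos: [446.0, 189.3, 34.5]
ee_rot: [0.755, 0.656, 0.0, 0.0]
ft_force: [2.0, 4.1, 3.5]
gripper_width: 14.8
clock: 5.38
eef_pos: [445.7, 187.6, 34.4]
ee_rot: [0.754, 0.657, -0.002, 0.002]
ft_force: [0.3, -7.2, 8.0]
gripper_width: 14.6
clock 5.38 pos [445.7 187.6  34.4] yaw 82.07 F [ 0.3 -7.2  8. ] w 14.6
shift cm [ 7.73  0.12 -0.21] turn 0.07 tilt z [-0.0014 -0.0059 -1.    ]
mouth px [259.   6.] shoulder exp [255.  62.]
```

View pics/w3.png

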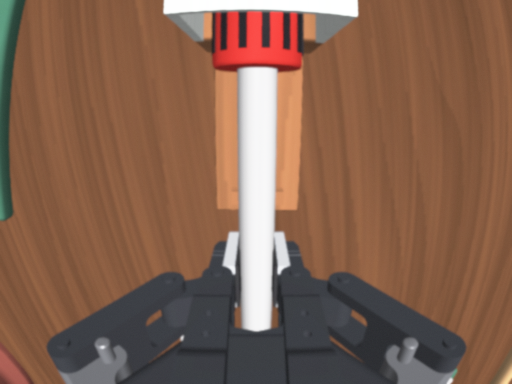

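```bash
python3 - <<'E'
from h import *; import pickle
s=pickle.load(open("w3.pkl","rb"))
a=wplane(257,67,63,s);print(a.round(1)); print("mouth roof",wplane(259,12,86,s).round(1), wplane(257,280,63,s).round(1))
S=a; d=np.array([.139,.99,0])
go(S-22*d-[0,0,S[2]-35.5],82)
E
```

```text
[459.  275.4  63. ]
mouth roof [461.6 290.2  86. ] [446.4 184.8  63. ]
clock 5.42 pos [445.7 187.5  34.4] yaw 82.08 F [ 0.2 -8.1  9.3] w 14.7
shift cm [ 6.68  0.1  -0.15] turn 0.08 tilt z [-0.0015 -0.006  -1.    ]
```

Knob emerging, shoulder at row 67 → y≈275, so the grip is 89 mm ahead of it. I regrip 22 mm ahead of the shoulder, near the centre of mass.

```bash

python3 -m pendant '[{"tx":0,"ty":0,"tz":0,"turn":0},{"tx":0,"ty":0,"tz":0,"turn":0},{"tx":0,"ty":0,"tz":0,"turn":0},{"tx":0,"ty":0,"tz":0,"turn":0}]' 0.2
python3 -m pendant '[{"tx":2,"ty":0.1,"tz":0,"turn":0},{"tx":4,"ty":0.1,"tz":-0.1,"turn":0},{"tx":5.7,"ty":0.1,"tz":-0.1,"turn":0},{"tx":6.7,"ty":0.1,"tz":-0.1,"turn":0},{"tx":6.7,"ty":0.1,"tz":-0.1,"turn":0}]'
python3 - <<'E'
from h import *; import cv2,pickle
s=monitor.observe(); i=cams.camera("wrist"); pickle.dump(s,open("w4.pkl","wb")); cv2.imwrite("pics/w4.png",i)
go([455.9,253.6,35.5],82)
E
```

```text
clock: 5.92
eef_pos: [445.5, 190.5, 33.9]
ee_rot: [0.754, 0.657, -0.0, -0.0]
ft_force: [-0.2, -0.4, -0.5]
gripper_width: 51.2
clock: 6.55
eef_pos: [456.2, 257.6, 35.3]
ee_rot: [0.754, 0.657, -0.0, 0.0]
ft_force: [-0.6, -0.0, 0.6]
gripper_width: 51.3
clock 6.6 pos [456.1 257.   35.1] yaw 82.11 F [ 0.9 -0.4 -0.5] w 51.4
shift cm [-0.34  0.03 -0.04] turn 0.11 tilt z [-4.e-04 -4.e-04 -1.e+00]
```

View pics/w4.png

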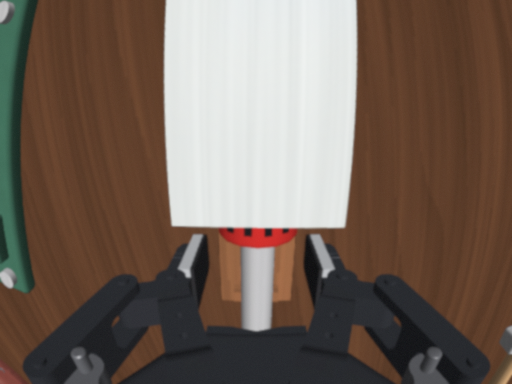

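The shoulder is at about row 245 just outside the roof edge, with the shaft between the half-open fingers.

```bash
python3 - <<'E'
from h import *; import pickle
s=pickle.load(open("w4.pkl","rb"))
S=wplane(258,245,63,s);print(S.round(1), wplane(258,228,86,s).round(1))
go(S-22*np.array([.139,.99,0])-[0,0,27.5],82)
E
```

```text
[459.7 272.4  63. ] [462.1 290.8  86. ]
clock 6.6 pos [456.1 257.   35.1] yaw 82.11 F [ 0.9 -0.4 -0.5] w 51.4
shift cm [-0.63  0.14 -0.04] turn 0.11 tilt z [-4.e-04 -4.e-04 -1.e+00]
```

```bash

python3 -m pendant '[{"tx":-0.5,"ty":0.1,"tz":0,"turn":0},{"tx":-0.5,"ty":0.1,"tz":0,"turn":0}]'
python3 -m pendant '[{"tx":0,"ty":0,"tz":0,"turn":0},{"tx":0,"ty":0,"tz":0,"turn":0},{"tx":0,"ty":0,"tz":0,"turn":0},{"tx":0,"ty":0,"tz":0,"turn":0},{"tx":0,"ty":0,"tz":0,"turn":0}]' -1 80
python3 -m pendant '[{"tx":0,"ty":0,"tz":-0.2,"turn":0},{"tx":-1.5,"ty":0,"tz":-0.2,"turn":0},{"tx":-3.5,"ty":0,"tz":-0.2,"turn":0},{"tx":-5.5,"ty":0,"tz":-0.2,"turn":0},{"tx":-7,"ty":0,"tz":-0.2,"turn":0}]'
python3 -m pendant '[{"tx":-1,"ty":0,"tz":0,"turn":0},{"tx":-1,"ty":0,"tz":0,"turn":0}]'
python3 - <<'E'
from h import *; import cv2,pickle
go([455.9,253.6,35.5],82)
s=monitor.observe(); i=cams.camera("wrist"); pickle.dump(s,open("w5.pkl","wb")); cv2.imwrite("pics/w5.png",i)
m=cv2.inRange(cv2.cvtColor(i,cv2.COLOR_BGR2HSV),(0,200,120),(8,255,255)); n,l,st,c=cv2.connectedComponentsWithStats(m); j=1+st[1:,4].argmax(); print(st[j])
E
```

```text
clock: 6.85
eef_pos: [456.4, 250.9, 35.2]
ee_rot: [0.755, 0.656, -0.0, -0.0]
ft_force: [-0.3, -0.6, -0.3]
gripper_width: 51.3
clock: 7.48
eef_pos: [456.5, 251.7, 35.5]
ee_rot: [0.754, 0.656, -0.0, -0.0]
ft_force: [-2.1, -1.8, 5.1]
gripper_width: 13.8
clock: 8.1
eef_pos: [447.1, 187.1, 36.7]
ee_rot: [0.757, 0.654, 0.007, -0.006]
ft_force: [10.5, 58.6, -30.1]
gripper_width: 13.5
clock: 8.35
eef_pos: [446.8, 186.9, 36.3]
ee_rot: [0.757, 0.653, 0.016, -0.012]
ft_force: [16.1, 69.1, -35.0]
gripper_width: 13.6
clock 8.35 pos [446.8 186.9  36.3] yaw 81.54 F [ 16.1  69.1 -35. ] w 13.6
shift cm [ 6.73 -0.08  0.35] turn -0.46 tilt z [ 0.0096  0.0393 -0.9992]Traceback (most recent call last):
  File "<stdin>", line 4, in <module>
ValueError: attempt to get argmax of an empty sequence
```

The knob's shoulder met the post: I drew too far before lifting. Back off 15 mm, check the pose of the spindle, then lift.

```bash

python3 -m pendant '[{"tx":1.2,"ty":0,"tz":0,"turn":0},{"tx":2.3,"ty":0,"tz":0,"turn":0},{"tx":2.3,"ty":0,"tz":0,"turn":0},{"tx":2.3,"ty":0,"tz":0,"turn":0}]'
python3 - <<'E'
from h import *; import cv2,pickle
go([455.9,253.6,35.5],82)
s=monitor.observe(); i=cams.camera("wrist"); pickle.dump(s,open("w6.pkl","wb"))
cv2.imwrite("pics/w6.png",i)
E
```

```text
clock: 8.9
eef_pos: [448.7, 194.4, 37.3]
ee_rot: [0.755, 0.656, -0.0, 0.0]
ft_force: [-0.9, 0.1, -2.8]
gripper_width: 13.8
clock 8.9 pos [448.7 194.4  37.3] yaw 82.01 F [-0.9  0.1 -2.8] w 13.8
shift cm [ 5.96 -0.11  0.18] turn 0.01 tilt z [-1.e-04 -4.e-04 -1.e+00]
```

View pics/w6.png

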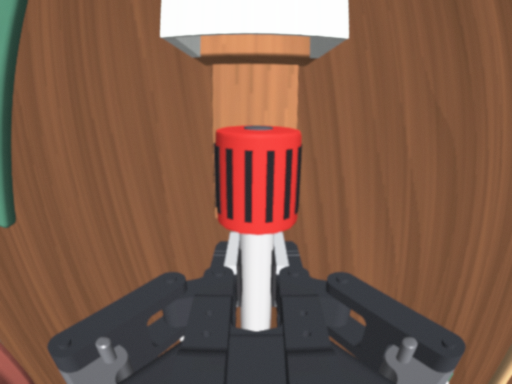

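The knob is clear of the mouth, and its shoulder at row 231 is close to the pads (some slip). Lift straight up.

```bash
python3 - <<'E'
from h import *; import pickle
s=pickle.load(open("w6.pkl","rb"))
S=wplane(258,230,65,s);print(S.round(1), "s=",(S-s["eef_pos"]).round(1), wplane(257,300,65,s).round(1))
print("knob rear",wplane(258,127,75,s).round(1))
E
python3 -m pendant '[{"tx":0,"ty":0,"tz":-2.5,"turn":0},{"tx":0,"ty":0,"tz":-6,"turn":0},{"tx":0,"ty":0,"tz":-9,"turn":0},{"tx":0,"ty":0,"tz":-10.5,"turn":0},{"tx":0,"ty":0,"tz":-10.5,"turn":0}]'
python3 - <<'E'
from h import *; import cv2,pickle
s=monitor.observe(); pickle.dump(s,open("w7.pkl","wb"))
for n in("scene","side","wrist"): cv2.imwrite(f"pics/{n}7.png",cams.camera(n))
go([586,30,94],84.4)
w=cv2.imread("pics/wrist7.png")[100:340,170:345]; sc=cv2.imread("pics/scene7.png")[100:220,280:430]
cv2.imwrite("pics/c7.png",np.hstack([cv2.resize(w,(400,550),interpolation=cv2.INTER_CUBIC),cv2.resize(sc,(400,550*0+320),interpolation=cv2.INTER_CUBIC) if 0 else cv2.copyMakeBorder(cv2.resize(sc,(400,320),interpolation=cv2.INTER_CUBIC),0,230,0,0,0)]))
E
```

```text
[453.2 216.3  65. ] s= [ 4.5 21.9 27.7] [447.6 179.1  65. ]
knob rear [459.2 259.9  75. ]
clock: 9.57
eef_pos: [449.4, 195.1, 143.2]
ee_rot: [0.755, 0.656, 0.001, 0.001]
ft_force: [0.2, 1.0, -2.8]
gripper_width: 13.7
clock 9.72 pos [447.6 194.8 140.5] yaw 82.04 F [-0.   0.7 -2.8] w 13.3
shift cm [-14.4   16.     4.62] turn -2.36 tilt z [-3.e-03 -8.e-04 -1.e+00]
```

View pics/c7.png

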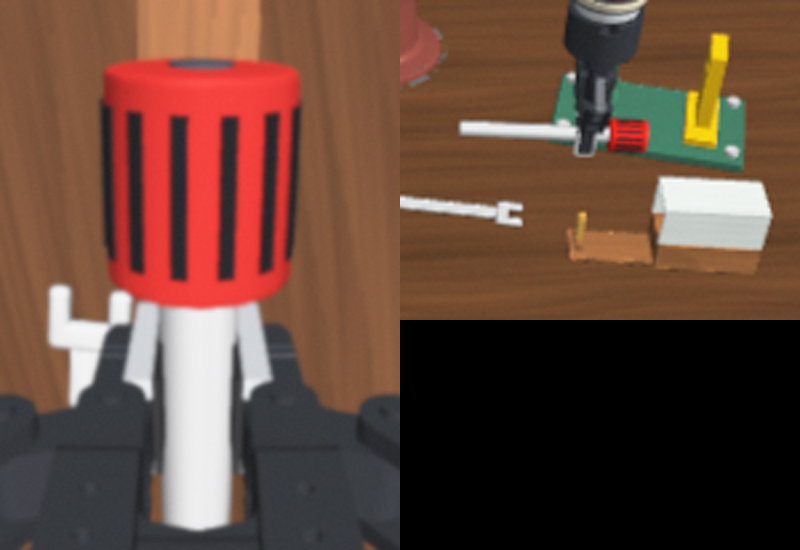

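Spindle held level, with the knob next to the pads. From here I measure the shaft numerically in the scene and side pictures against the prediction.

```bash
cat > m.py <<'E'
from h import *; import cv2
def shaft(img,n,s,yaw,sg=21,h=19.5):
    "compare bright shaft centroid with prediction, at stations along the shaft"
    a=np.radians(yaw); d=-np.array([np.cos(a),np.sin(a),0]); g=np.array(s["eef_pos"])+[0,0,h]
    gray=cv2.cvtColor(img,cv2.COLOR_BGR2GRAY).astype(float); hsv=cv2.cvtColor(img,cv2.COLOR_BGR2HSV)
    m=((hsv[...,1]<40)&(hsv[...,2]>110)).astype(np.uint8)
    for x in (60,80,100,120,140,155,160,165):
        p=proj(n,g+d*(x-sg)); q=proj(n,g+d*(x-sg+1)); t=(q-p)/np.linalg.norm(q-p); nn=np.array([-t[1],t[0]])
        k=np.arange(-9,9.1,.25); uv=p+k[:,None]*nn
        mm=cv2.remap(m.astype(np.float32),uv[:,0].astype(np.float32).reshape(1,-1),uv[:,1].astype(np.float32).reshape(1,-1),cv2.INTER_LINEAR)[0]
        mmpx=1/np.linalg.norm(proj(n,g+d*(x-sg)+[0,0,1])-p)
        print(n,x,p.round(1),"off px",round((k*mm).sum()/max(mm.sum(),1e-6),2) if mm.sum()>1 else None,"width",round(mm.sum()*.25,1),"n",nn.round(2),"mm/px z",mmpx.round(2))
E
python3 - <<'E'
from m import *; import pickle
s=pickle.load(open("w7.pkl","rb")); print(s["eef_pos"])
for n in("scene","side"): shaft(cv2.imread(f"pics/{n}7.png"),n,s,82)
E
```

```text
[449.36744773 195.06969694 143.21797232]
scene 60 [334.4 149.3] off px 0.76 width 6.0 n [ 0.05 -1.  ] mm/px z 3.49
scene 80 [327.4 148.9] off px 0.44 width 6.0 n [ 0.05 -1.  ] mm/px z 3.5
scene 100 [320.5 148.6] off px 0.09 width 6.0 n [ 0.05 -1.  ] mm/px z 3.5
scene 120 [313.5 148.3] off px 0.25 width 5.0 n [ 0.05 -1.  ] mm/px z 3.5
scene 140 [306.6 147.9] off px 0.44 width 6.0 n [ 0.05 -1.  ] mm/px z 3.51
scene 155 [301.4 147.7] off px 0.36 width 1.6 n [ 0.05 -1.  ] mm/px z 3.51
scene 160 [299.6 147.6] off px None width 0.0 n [ 0.05 -1.  ] mm/px z 3.51
scene 165 [297.9 147.5] off px None width 0.0 n [ 0.05 -1.  ] mm/px z 3.51
side 60 [209.8 157.2] off px 0.85 width 4.3 n [-0.75  0.66] mm/px z 4.78
side 80 [212.6 160.5] off px 1.08 width 4.2 n [-0.75  0.66] mm/px z 4.79
side 100 [215.5 163.8] off px 0.79 width 4.1 n [-0.75  0.66] mm/px z 4.79
side 120 [218.4 167.2] off px 1.26 width 4.4 n [-0.75  0.66] mm/px z 4.8
side 140 [221.4 170.6] off px 0.86 width 4.3 n [-0.75  0.66] mm/px z 4.8
side 155 [223.6 173.2] off px 1.36 width 4.4 n [-0.75  0.66] mm/px z 4.81
side 160 [224.4 174. ] off px 1.1 width 1.8 n [-0.75  0.66] mm/px z 4.81
side 165 [225.2 174.9] off px None width 0.0 n [-0.75  0.66] mm/px z 4.81
```

```bash
python3 - <<'E'
from h import *
print("lantern",plane("scene",603/1.5625,445/1.5625,0).round())
go([608,105,55.5],81.9)
E
```

```text
lantern [805. 235.   0.]
clock 9.72 pos [447.6 194.8 140.5] yaw 82.04 F [-0.   0.7 -2.8] w 13.3
shift cm [-6.67 17.15  8.46] turn 0.14 tilt z [-3.e-03 -8.e-04 -1.e+00]
```

```bash

python3 -m pendant '[{"tx":-1.5,"ty":3.5,"tz":0,"turn":0.1},{"tx":-3,"ty":7.5,"tz":0,"turn":0.1},{"tx":-4.5,"ty":11.5,"tz":1,"turn":0.1},{"tx":-5.8,"ty":15,"tz":3,"turn":0.1},{"tx":-6.7,"ty":17.2,"tz":5,"turn":0.1}]'
python3 -m pendant '[{"tx":0,"ty":0,"tz":1.5,"turn":0},{"tx":0,"ty":0,"tz":3,"turn":0},{"tx":0,"ty":0,"tz":3.4,"turn":0},{"tx":0,"ty":0,"tz":3.4,"turn":0},{"tx":0,"ty":0,"tz":3.4,"turn":0}]'
python3 - <<'E'
from m import *; import pickle
go([608,105,55.5],81.9)
P=[];
for _ in range(4):
    w=cams.camera("wrist"); P.append(monitor.observe()["eef_pos"])
print(np.array(P).round(1)); s=monitor.observe(); pickle.dump(s,open("w8.pkl","wb"))
for n in("scene","side"):
    i=cams.camera(n); cv2.imwrite(f"pics/{n}8.png",i); shaft(i,n,s,81.9)
cv2.imwrite("pics/wrist8.png",w)
a=cv2.resize(cv2.imread("pics/scene8.png")[175:245,210:330],None,fx=6.6,fy=4,interpolation=cv2.INTER_CUBIC)
b=cv2.resize(cv2.imread("pics/side8.png")[150:250,210:390],None,fx=4.4,fy=3,interpolation=cv2.INTER_CUBIC)
cv2.imwrite("pics/c8.png",np.vstack([a,b]))if a.shape[1]==b.shape[1] else print(a.shape,b.shape)
for n in("scene","side"): print(n,[proj(n,q).round(1) for q in[(586,-52,75),(586,-52,97),(589,-32,75)]])
E
```

```text
clock: 10.35
eef_pos: [610.2, 104.0, 89.8]
ee_rot: [0.755, 0.655, -0.001, -0.001]
ft_force: [0.3, -0.4, -3.3]
gripper_width: 13.6
clock: 10.98
eef_pos: [610.3, 105.5, 59.4]
ee_rot: [0.755, 0.656, 0.001, 0.001]
ft_force: [0.2, -0.9, -2.5]
gripper_width: 13.9
clock 10.97 pos [610.3 105.5  59.4] yaw 81.99 F [ 0.2 -0.9 -2.5] w 13.9
shift cm [-0.08 -0.22  0.39] turn 0.09 tilt z [ 1.9e-03  1.0e-04 -1.0e+00]
[[610.3 105.4  59.5]
 [610.3 105.3  59.4]
 [610.3 105.3  59.3]
 [610.2 105.2  59.1]]
scene 60 [309.9 210.3] off px -0.14 width 5.8 n [ 0.05 -1.  ] mm/px z 3.71
scene 80 [302.6 209.9] off px 0.38 width 6.0 n [ 0.05 -1.  ] mm/px z 3.72
scene 100 [295.2 209.5] off px -0.02 width 6.0 n [ 0.05 -1.  ] mm/px z 3.72
scene 120 [287.8 209.1] off px 0.59 width 6.0 n [ 0.05 -1.  ] mm/px z 3.72
scene 140 [280.5 208.7] off px 0.2 width 6.0 n [ 0.05 -1.  ] mm/px z 3.73
scene 155 [275.  208.4] off px -4.78 width 4.2 n [ 0.05 -1.  ] mm/px z 3.73
scene 160 [273.1 208.3] off px -5.1 width 3.5 n [ 0.05 -1.  ] mm/px z 3.73
scene 165 [271.3 208.2] off px None width 0.0 n [ 0.05 -1.  ] mm/px z 3.73
side 60 [259.9 167. ] off px 0.67 width 3.3 n [-0.72  0.69] mm/px z 5.2
side 80 [263.  170.1] off px 0.56 width 3.3 n [-0.72  0.69] mm/px z 5.2
side 100 [266.  173.3] off px 0.44 width 3.4 n [-0.72  0.69] mm/px z 5.21
side 120 [269.1 176.6] off px 0.67 width 4.3 n [-0.72  0.69] mm/px z 5.21
side 140 [272.2 179.8] off px 0.5 width 4.2 n [-0.72  0.69] mm/px z 5.21
side 155 [274.6 182.3] off px 0.85 width 3.6 n [-0.72  0.69] mm/px z 5.22
side 160 [275.4 183.2] off px 0.27 width 0.7 n [-0.72  0.69] mm/px z 5.22
side 165 [276.2 184. ] off px None width 0.0 n [-0.72  0.69] mm/px z 5.22
scene [array([265.8, 208.4]), array([266. , 202.5]), array([273.2, 208.9])]
side [array([278.2, 187.4]), array([278.5, 183.2]), array([275., 184.])]
```

View pics/c8.png

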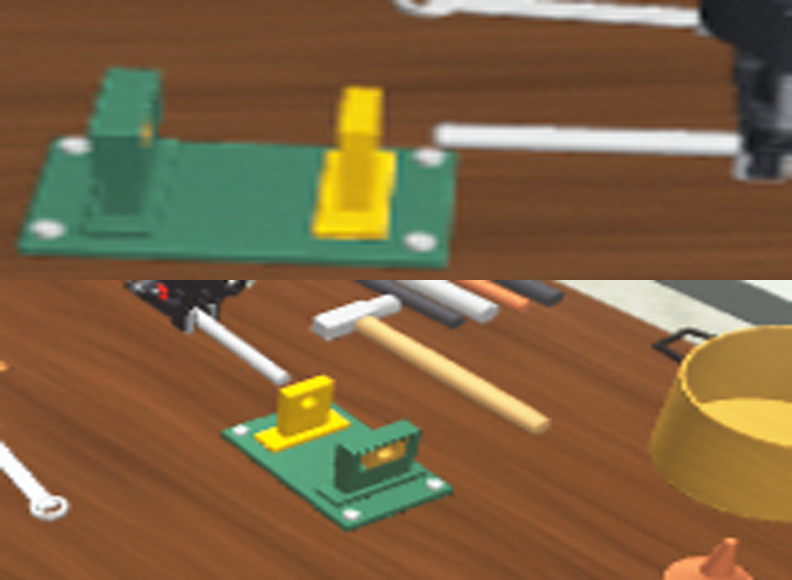

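Top: nose about 20 mm short of the yellow plate and in line with it. Bottom (side view): shaft heading for the yellow bore, bush visible behind. Fine-align now.

```bash

python3 -m pendant '[{"tx":0,"ty":-0.2,"tz":0.2,"turn":0},{"tx":0,"ty":-0.2,"tz":0.3,"turn":0},{"tx":0,"ty":-0.2,"tz":0.3,"turn":0},{"tx":0,"ty":-0.2,"tz":0.3,"turn":0},{"tx":0,"ty":-0.2,"tz":0.3,"turn":0}]'
python3 -c "
from h import *
go([608.2,105,55.5],81.9)"
```

```text
clock: 11.9
eef_pos: [607.9, 105.4, 55.4]
ee_rot: [0.755, 0.656, 0.0, 0.0]
ft_force: [-0.9, 0.0, -2.8]
gripper_width: 13.8
clock 11.9 pos [607.9 105.4  55.4] yaw 81.96 F [-0.9  0.  -2.8] w 13.8
shift cm [-0.03  0.04 -0.01] turn 0.06 tilt z [ 1.e-04  0.e+00 -1.e+00]
```

```bash

python3 -m pendant '[{"tx":-0.5,"ty":0.03,"tz":0,"turn":0},{"tx":-1,"ty":0.03,"tz":0,"turn":0},{"tx":-1.4,"ty":0.03,"tz":0,"turn":0},{"tx":-1.7,"ty":0.03,"tz":0,"turn":0}]'
python3 -m pendant '[{"tx":-0.3,"ty":0,"tz":0,"turn":0},{"tx":-0.6,"ty":0,"tz":0,"turn":0},{"tx":-0.8,"ty":0,"tz":0,"turn":0}]'
python3 -m pendant '[{"tx":-0.2,"ty":0,"tz":0,"turn":0},{"tx":-0.4,"ty":0,"tz":0,"turn":0},{"tx":-0.4,"ty":0,"tz":0,"turn":0}]'
```

```text
clock: 12.4
eef_pos: [605.7, 88.1, 55.3]
ee_rot: [0.755, 0.656, 0.0, 0.0]
ft_force: [-0.4, 0.3, -1.6]
gripper_width: 13.9
clock: 12.78
eef_pos: [604.6, 80.4, 55.3]
ee_rot: [0.755, 0.656, -0.0, -0.0]
ft_force: [-0.1, 0.3, -3.2]
gripper_width: 13.7
clock: 13.15
eef_pos: [604.2, 76.2, 55.4]
ee_rot: [0.755, 0.656, -0.0, 0.0]
ft_force: [1.0, -0.4, -2.3]
gripper_width: 13.9
```

```bash

for k in 1 2; do python3 -m pendant '[{"tx":-0.2,"ty":0,"tz":0,"turn":0},{"tx":-0.5,"ty":0,"tz":0,"turn":0},{"tx":-0.5,"ty":0,"tz":0,"turn":0}]'; done
python3 -c "
from m import *
s=monitor.observe()
for n in ('scene','side'):
  i=cams.camera(n);cv2.imwrite(f'pics/{n}9.png',i);shaft(i,n,s,82)"
```

```text
clock: 13.52
eef_pos: [603.4, 71.2, 55.3]
ee_rot: [0.755, 0.656, -0.0, 0.0]
ft_force: [0.5, -0.5, -2.1]
gripper_width: 13.3
clock: 13.9
eef_pos: [602.6, 66.4, 55.3]
ee_rot: [0.755, 0.656, -0.0, 0.0]
ft_force: [0.7, -1.6, -2.3]
gripper_width: 13.8
scene 60 [295.3 210. ] off px 0.52 width 6.0 n [ 0.05 -1.  ] mm/px z 3.74
scene 80 [288.  209.6] off px 0.12 width 6.0 n [ 0.05 -1.  ] mm/px z 3.74
scene 100 [280.6 209.3] off px 0.75 width 6.0 n [ 0.05 -1.  ] mm/px z 3.74
scene 120 [273.3 208.9] off px -1.13 width 9.0 n [ 0.05 -1.  ] mm/px z 3.74
scene 140 [266.  208.5] off px None width 0.2 n [ 0.05 -1.  ] mm/px z 3.74
scene 155 [260.5 208.2] off px None width 0.0 n [ 0.05 -1.  ] mm/px z 3.74
scene 160 [258.7 208.1] off px None width 0.0 n [ 0.05 -1.  ] mm/px z 3.74
scene 165 [256.9 208. ] off px None width 0.0 n [ 0.05 -1.  ] mm/px z 3.74
side 60 [265.5 174.2] off px 0.2 width 3.4 n [-0.72  0.69] mm/px z 5.23
side 80 [268.5 177.4] off px 0.56 width 4.2 n [-0.72  0.69] mm/px z 5.23
side 100 [271.7 180.7] off px 0.38 width 4.3 n [-0.72  0.69] mm/px z 5.23
side 120 [274.9 184. ] off px 0.54 width 3.1 n [-0.72  0.69] mm/px z 5.24
side 140 [278.1 187.4] off px None width 0.0 n [-0.72  0.69] mm/px z 5.24
side 155 [280.5 189.9] off px 0.61 width 2.8 n [-0.72  0.69] mm/px z 5.24
side 160 [281.3 190.8] off px None width 0.2 n [-0.72  0.69] mm/px z 5.25
side 165 [282.2 191.7] off px None width 0.0 n [-0.72  0.69] mm/px z 5.25
```

No contact force, and the side view shows bright shaft beyond the yellow plate, so the nose is through. Advance while swinging gradually to the 84.4° line.

```bash
python3 -c "
from h import *
go([597.7,46,55.5],83.2)"
python3 -m pendant '[{"tx":-0.7,"ty":-0.05,"tz":0,"turn":-0.4},{"tx":-1.4,"ty":-0.1,"tz":0,"turn":-0.8},{"tx":-2.1,"ty":-0.2,"tz":0,"turn":-1.2},{"tx":-2.1,"ty":-0.2,"tz":0,"turn":-1.2}]'
python3 -c "
from h import *
go([592.8,19,55.5],84.4)"
```

```text
clock 14.0 pos [602.6  66.5  55.3] yaw 81.95 F [ 1.  -0.6 -1.4] w 13.4
shift cm [-2.1  -0.2  -0.02] turn -1.25 tilt z [-1.e-04 -4.e-04 -1.e+00]
clock: 14.5
eef_pos: [597.6, 45.4, 55.3]
ee_rot: [0.748, 0.663, -0.0, 0.0]
ft_force: [-0.1, -0.1, -1.8]
gripper_width: 13.6
clock 14.5 pos [597.6  45.4  55.3] yaw 83.11 F [-0.1 -0.1 -1.8] w 13.6
shift cm [-2.68 -0.16 -0.02] turn -1.29 tilt z [-0.e+00 -4.e-04 -1.e+00]
```

```bash

python3 -m pendant '[{"tx":-0.7,"ty":-0.05,"tz":0,"turn":-0.4},{"tx":-1.4,"ty":-0.1,"tz":0,"turn":-0.8},{"tx":-2.1,"ty":-0.15,"tz":0,"turn":-1.2},{"tx":-2.7,"ty":-0.15,"tz":0,"turn":-1.3},{"tx":-2.7,"ty":-0.15,"tz":0,"turn":-1.3}]'
python3 - <<'E'
from m import *
go([592.8,19,55.5],84.4)
s=monitor.observe(); i=cams.camera("side");cv2.imwrite('pics/side10.png',i);shaft(i,"side",s,84.4)
print("bush bore proj",[proj("side",q).round(1) for q in [(576.8,-148.7,75),(576.8,-148.7,57),(586,-52,75)]])
E
```

```text
clock: 15.12
eef_pos: [592.9, 19.0, 55.3]
ee_rot: [0.741, 0.672, -0.0, 0.0]
ft_force: [-0.9, 0.0, -1.3]
gripper_width: 13.6
clock 15.12 pos [592.9  19.   55.3] yaw 84.42 F [-0.9  0.  -1.3] w 13.6
shift cm [ 0.   -0.01 -0.02] turn 0.02 tilt z [-2.e-04 -3.e-04 -1.e+00]
side 60 [272.7 182.2] off px 0.32 width 3.3 n [-0.69  0.72] mm/px z 5.24
side 80 [276.  185.5] off px None width 0.0 n [-0.69  0.72] mm/px z 5.24
side 100 [279.5 188.8] off px 0.55 width 0.9 n [-0.69  0.72] mm/px z 5.24
side 120 [282.9 192.1] off px 0.61 width 3.3 n [-0.69  0.72] mm/px z 5.25
side 140 [286.5 195.5] off px 0.46 width 4.2 n [-0.69  0.72] mm/px z 5.25
side 155 [289.1 198. ] off px 0.57 width 2.9 n [-0.69  0.72] mm/px z 5.25
side 160 [290.  198.9] off px 0.02 width 0.5 n [-0.69  0.72] mm/px z 5.26
side 165 [290.9 199.8] off px None width 0.0 n [-0.69  0.72] mm/px z 5.26
bush bore proj [array([295.5, 204. ]), array([295. , 207.3]), array([278.2, 187.4])]
```

```bash

python3 -m pendant '[{"tx":-0.8,"ty":0,"tz":0,"turn":0},{"tx":-1.6,"ty":0,"tz":0,"turn":0},{"tx":-2.4,"ty":0,"tz":0,"turn":0},{"tx":-2.4,"ty":0,"tz":0,"turn":0}]'
for k in 1 2; do python3 -m pendant '[{"tx":-0.3,"ty":0,"tz":0,"turn":0},{"tx":-0.5,"ty":0,"tz":0,"turn":0},{"tx":-0.5,"ty":0,"tz":0,"turn":0}]'; done
```

```text
clock: 15.68
eef_pos: [590.7, -5.2, 55.3]
ee_rot: [0.741, 0.672, -0.0, 0.0]
ft_force: [-0.2, -0.3, -2.0]
gripper_width: 14.0
clock: 16.05
eef_pos: [590.2, -9.4, 55.3]
ee_rot: [0.74, 0.672, -0.0, 0.0]
ft_force: [-1.0, -0.5, -2.2]
gripper_width: 13.4
clock: 16.42
eef_pos: [589.7, -14.5, 55.3]
ee_rot: [0.74, 0.672, -0.0, 0.0]
ft_force: [-0.3, -0.2, -2.0]
gripper_width: 13.6
```

```bash

for k in 1 2 3; do python3 -m pendant '[{"tx":-0.3,"ty":0,"tz":0,"turn":0},{"tx":-0.5,"ty":0,"tz":0,"turn":0},{"tx":-0.5,"ty":0,"tz":0,"turn":0}]'; done
python3 - <<'E'
from m import *
go([592.8,19,55.5],84.4)
s=monitor.observe(); i=cams.camera("side");cv2.imwrite('pics/side11.png',i);shaft(i,"side",s,84.4)
w=cams.camera("wrist");cv2.imwrite("pics/w11.png",w)
E
```

```text
clock: 16.8
eef_pos: [589.4, -19.7, 55.4]
ee_rot: [0.74, 0.672, -0.0, 0.0]
ft_force: [0.7, -0.8, -2.3]
gripper_width: 13.4
clock: 17.18
eef_pos: [588.8, -24.6, 55.3]
ee_rot: [0.741, 0.672, -0.0, 0.0]
ft_force: [0.2, 0.1, -2.9]
gripper_width: 13.5
clock: 17.55
eef_pos: [588.3, -29.5, 55.3]
ee_rot: [0.741, 0.672, -0.0, 0.0]
ft_force: [-0.8, 0.2, -1.4]
gripper_width: 13.2
clock 17.55 pos [588.3 -29.5  55.3] yaw 84.45 F [-0.8  0.2 -1.4] w 13.2
shift cm [ 4.87 -0.02 -0.02] turn 0.05 tilt z [-0.e+00 -4.e-04 -1.e+00]
side 60 [281.  190.2] off px 0.6 width 3.4 n [-0.69  0.72] mm/px z 5.24
side 80 [284.5 193.5] off px 0.44 width 4.2 n [-0.69  0.72] mm/px z 5.25
side 100 [288.  196.9] off px 0.31 width 4.2 n [-0.69  0.72] mm/px z 5.25
side 120 [291.6 200.4] off px 0.13 width 2.5 n [-0.69  0.72] mm/px z 5.26
side 140 [295.3 203.9] off px None width 0.0 n [-0.69  0.72] mm/px z 5.26
side 155 [298.  206.6] off px 1.03 width 3.3 n [-0.69  0.72] mm/px z 5.27
side 160 [299.  207.4] off px None width 0.1 n [-0.69  0.72] mm/px z 5.27
side 165 [299.9 208.3] off px None width 0.0 n [-0.69  0.72] mm/px z 5.27
```

No resistance and bright shaft beyond the housing: it has entered the bush. 5 mm more, then release and regrip on the knob.

```bash

python3 -m pendant '[{"tx":-0.3,"ty":0,"tz":0,"turn":0},{"tx":-0.5,"ty":0,"tz":0,"turn":0},{"tx":-0.5,"ty":0,"tz":0,"turn":0}]'
python3 -m pendant '[{"tx":0,"ty":0,"tz":0,"turn":0},{"tx":0,"ty":0,"tz":0,"turn":0},{"tx":0,"ty":0,"tz":0,"turn":0},{"tx":0,"ty":0,"tz":0,"turn":0},{"tx":0,"ty":0,"tz":0,"turn":0}]' 0.9
python3 -m pendant '[{"tx":1.2,"ty":0,"tz":0,"turn":0},{"tx":2.6,"ty":0,"tz":0,"turn":0},{"tx":3.8,"ty":0,"tz":0,"turn":0},{"tx":4.4,"ty":0,"tz":0,"turn":0},{"tx":4.4,"ty":0,"tz":0,"turn":0}]'
python3 - <<'E'
from m import *; import pickle
go([592.8,19,55.5],84.4)
s=monitor.observe(); i=cams.camera("wrist");cv2.imwrite('pics/w12.png',i);pickle.dump(s,open("w12.pkl","wb"))
h=cv2.cvtColor(i,cv2.COLOR_BGR2HSV); m=cv2.inRange(h,(0,180,90),(8,255,255))|cv2.inRange(h,(174,180,90),(180,255,255))
n,l,st,c=cv2.connectedComponentsWithStats(m); print(st[1:][st[1:,4]>80])
for q in [21,25,29]:
  d=np.array([.0976,.995,0]); S=s["eef_pos"]+(q-44-q)*0; 
b=[wproj(P,s).round(0) for P in [s["eef_pos"]+[0,0,19.5+18]+d*k for k in (-20,0,20)]]; print("expected knob top front/mid/rear if centred",b)
E
```

```text
clock: 18.02
eef_pos: [587.8, -34.4, 55.3]
ee_rot: [0.741, 0.672, -0.0, 0.0]
ft_force: [-0.4, 0.5, -2.0]
gripper_width: 13.6
clock: 18.65
eef_pos: [587.8, -34.2, 55.3]
ee_rot: [0.74, 0.672, 0.0, 0.0]
ft_force: [0.1, -0.0, 0.4]
gripper_width: 81.6
clock: 19.27
eef_pos: [592.1, 10.3, 55.3]
ee_rot: [0.74, 0.672, -0.0, 0.0]
ft_force: [0.2, -0.5, 0.4]
gripper_width: 81.2
clock 19.27 pos [592.1  10.3  55.3] yaw 84.52 F [ 0.2 -0.5  0.4] w 81.2
shift cm [ 0.88 -0.01 -0.02] turn 0.12 tilt z [-1.e-04 -1.e-04 -1.e+00]
[[ 217  215   76  102 4592]]
expected knob top front/mid/rear if centred [array([255., 320.]), array([255., 286.]), array([255., 245.])]
```

Knob (rows 215–317, centre column 255) is centred between the pads. Grip it and push along the same line.

```bash

python3 -m pendant '[{"tx":0,"ty":0,"tz":0,"turn":0},{"tx":0,"ty":0,"tz":0,"turn":0},{"tx":0,"ty":0,"tz":0,"turn":0},{"tx":0,"ty":0,"tz":0,"turn":0},{"tx":0,"ty":0,"tz":0,"turn":0}]' -1 40
python3 -m pendant '[{"tx":-0.5,"ty":0,"tz":0,"turn":0},{"tx":-1,"ty":0,"tz":0,"turn":0},{"tx":-1,"ty":0,"tz":0,"turn":0}]'
python3 -m pendant '[{"tx":-0.5,"ty":0,"tz":0,"turn":0},{"tx":-1,"ty":0,"tz":0,"turn":0},{"tx":-1.5,"ty":0,"tz":0,"turn":0},{"tx":-1.5,"ty":0,"tz":0,"turn":0}]'
```

```text
clock: 19.95
eef_pos: [591.9, 9.4, 55.3]
ee_rot: [0.741, 0.672, -0.0, -0.0]
ft_force: [-1.2, -0.6, 1.0]
gripper_width: 34.9
clock: 20.32
eef_pos: [590.9, -0.7, 55.3]
ee_rot: [0.741, 0.672, -0.0, -0.0]
ft_force: [-1.8, 1.7, 2.0]
gripper_width: 35.1
clock: 20.82
eef_pos: [589.4, -15.7, 55.5]
ee_rot: [0.741, 0.672, -0.0, -0.0]
ft_force: [-3.4, 2.1, 3.6]
gripper_width: 34.8
```

```bash

for k in 1 2; do python3 -m pendant '[{"tx":-0.2,"ty":0,"tz":0,"turn":0},{"tx":-0.4,"ty":0,"tz":0,"turn":0},{"tx":-0.4,"ty":0,"tz":0,"turn":0}]'; done
```

```text
clock: 21.2
eef_pos: [589.1, -18.8, 55.5]
ee_rot: [0.74, 0.672, 0.0, -0.001]
ft_force: [-3.6, 4.6, 4.2]
gripper_width: 35.0
clock: 21.58
eef_pos: [588.7, -22.6, 55.6]
ee_rot: [0.74, 0.672, 0.0, -0.001]
ft_force: [-3.0, 5.0, 5.1]
gripper_width: 34.8
```

```bash

for k in 1 2 3; do python3 -m pendant '[{"tx":-0.15,"ty":0,"tz":0,"turn":0},{"tx":-0.3,"ty":0,"tz":0,"turn":0},{"tx":-0.3,"ty":0,"tz":0,"turn":0}]' | grep -E "pos|force"; done
```

```text
eef_pos: [588.4, -25.4, 55.6]
ft_force: [-3.4, 6.0, 6.0]
eef_pos: [588.1, -28.3, 55.6]
ft_force: [-4.4, 5.8, 5.1]
eef_pos: [587.8, -31.3, 55.7]
ft_force: [-4.3, 5.9, 5.8]
```

```bash

for k in 1 2 3; do python3 -m pendant '[{"tx":-0.1,"ty":0,"tz":0,"turn":0},{"tx":-0.2,"ty":0,"tz":0,"turn":0},{"tx":-0.2,"ty":0,"tz":0,"turn":0}]' | grep -E "pos|force"; done
```

```text
eef_pos: [587.7, -33.0, 55.7]
ft_force: [-3.8, 6.9, 5.8]
eef_pos: [587.6, -33.0, 55.7]
ft_force: [-3.3, 13.2, 6.4]
eef_pos: [587.7, -33.1, 55.7]
ft_force: [-1.9, 20.4, 6.5]
```

Stopped at y = −33 with force rising to 20 N, as expected for the shoulder on the plate (−53). Relax, release, and back off.

```bash

python3 -m pendant '[{"tx":0.3,"ty":0,"tz":0,"turn":0},{"tx":0.3,"ty":0,"tz":0,"turn":0}]'| grep -E "pos|force"
python3 -m pendant '[{"tx":0,"ty":0,"tz":0,"turn":0},{"tx":0,"ty":0,"tz":0,"turn":0},{"tx":0,"ty":0,"tz":0,"turn":0},{"tx":0,"ty":0,"tz":0,"turn":0},{"tx":0,"ty":0,"tz":0,"turn":0}]' 0.95
python3 -m pendant '[{"tx":0,"ty":0,"tz":-2,"turn":0},{"tx":0,"ty":0,"tz":-5,"turn":0},{"tx":1,"ty":0,"tz":-9,"turn":0},{"tx":2,"ty":0,"tz":-13,"turn":0},{"tx":2,"ty":0,"tz":-15,"turn":0}]'
python3 -m pendant '[{"tx":0,"ty":0,"tz":0,"turn":0},{"tx":0,"ty":0,"tz":0,"turn":0}]'
python3 - <<'E'
from m import *; import pickle
s=monitor.observe(); i=cams.camera("wrist"); cv2.imwrite("pics/w13.png",i); pickle.dump(s,open("w13.pkl","wb"))
sd=cams.camera("side")[170:230,250:340]; sc=cams.camera("scene")[180:240,210:300]
z=lambda x,w,h:cv2.resize(x,(w,h),interpolation=cv2.INTER_CUBIC)
cv2.imwrite("pics/c13.png",np.hstack([z(i[130:330,180:330],420,560),np.vstack([z(sd,375,280),z(sc,375,280)])]))
go([588,-33,200],84.4)
E
```

```text
eef_pos: [587.7, -33.1, 55.7]
ft_force: [-4.0, 10.2, 6.2]
clock: 24.7
eef_pos: [587.7, -35.4, 55.3]
ee_rot: [0.741, 0.672, -0.0, 0.0]
ft_force: [-0.5, 0.2, -1.3]
gripper_width: 83.3
clock: 25.32
eef_pos: [591.1, -15.1, 209.9]
ee_rot: [0.74, 0.672, 0.002, 0.002]
ft_force: [0.4, -0.3, 0.6]
gripper_width: 83.4
clock: 25.58
eef_pos: [588.7, -15.5, 203.4]
ee_rot: [0.741, 0.672, -0.001, -0.001]
ft_force: [-1.1, -0.0, -0.3]
gripper_width: 83.0
clock 25.73 pos [588.6 -15.3 203. ] yaw 84.44 F [ 0.5 -0.8 -1.3] w 83.3
shift cm [-1.76  0.11  0.3 ] turn 0.04 tilt z [-3.7e-03  5.0e-04 -1.0e+00]
```

View pics/c13.png

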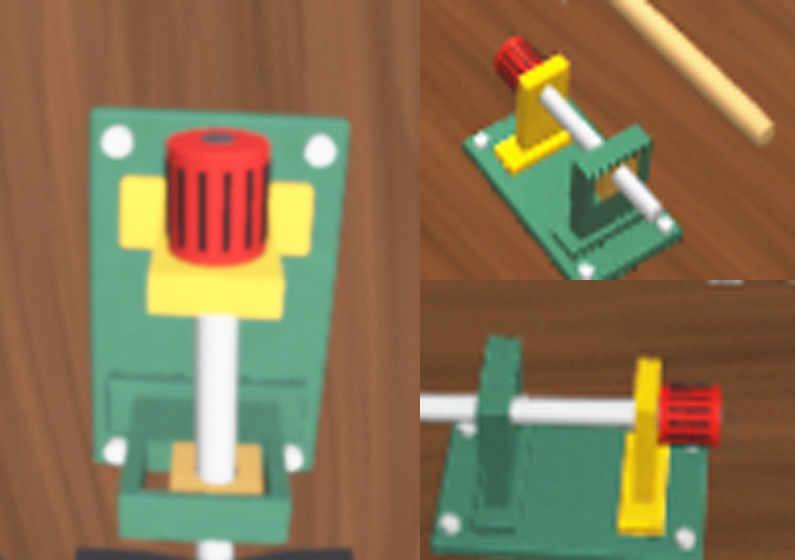

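Spindle through both bearings with the knob at the yellow plate and no gap visible. One numeric check of the seat from the same picture.

```bash
python3 - <<'E'
from h import *; import pickle
s=pickle.load(open("w13.pkl","rb"))
f=lambda x,y,z:wplane(180+(x+.5)/2.8-.5,130+(y+.5)/2.8-.5,z,s).round(1)
print("rim",f(217,264,93),"plate edge",f(152,250,97),f(283,256,97),"mid edge",f(217,253,97), "back edge mid",f(215,316,97))
E
```

```text
rim [586.4 -50.5  93. ] plate edge [566.  -41.8  97. ] [608.2 -48.   97. ] mid edge [586.9 -44.9  97. ] back edge mid [584.1 -67.7  97. ]
```

```bash
python3 -c "
from h import *
s=monitor.observe();print(s['clock'],s['ft_force'].round(1),s['joint_vel'].round(3))
print(order.hand_in())"
```

```text
25.725 [ 0.5 -0.8 -1.3] [ 0.002 -0.001 -0.008  0.    -0.001  0.   ]
the job is handed in; nothing more can be done
None
```

I drew the spindle from the pocket and threaded it through the yellow bearing and the brass bush of the smallest stand. I pushed it home by the knob and let go. The job was handed in at about 26 s of the 72 s allowed; it reports no verdict.

**What went as planned:** The bush stood about 4.5 mm off centre, so I went in along a line angled through both bores. There was no noticeable resistance at either bore. The final push stopped firmly with the force rising to about 20 N. The tool was then where the shoulder should meet the plate. The fingers could not have been what stopped it, because after release they moved 2 mm further without touching anything.

**Last checks:** The final pictures show the shaft through both bearings, the nose beyond the green housing, and no visible gap at the knob. The gripper is open and about 150 mm above, and the force reading is near zero.

**What disagreed or went wrong:**
- **Knob hit the post:** While drawing the spindle out I pulled too far before lifting, and the knob's shoulder hit the brass post. The force reached about 70 N, under the 120 N wrist limit. I backed off and lifted clear.
- **Camera mismatch:** The cameras differed by 3–8 mm along the insertion direction, so I relied on contact force for the final depth.
- **Shoulder gap:** A rough check from the last wrist picture put the shoulder somewhere between touching and about 3 mm from the plate, inside the 4 mm limit. It is not an exact measurement.
- **Bystanders:** I felt no contact with any of them, but I did not measure their positions at the end.

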